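Tip the post tray to line the posts up against its end wall

ROBOT

A 6-joint arm with a two-finger parallel gripper is mounted at the origin on a cart in front of the work surface, level with it; the furniture and walls round the work are solid. World frame = base frame: x ahead of the robot, y to its left, z up, the work surface at z = 0. Lengths are in m, angles in degrees, forces in N, time in s.
With the tool pointing down it reaches from about 0.3 to 0.75 m from the base axis. Payload 8.5 kg.
Tool frame: the origin (TCP) lies at the very end of the fingers, on their centre line; the grasp point (between the pads) lies 19 mm behind it; z points along the fingers, y is the line along which they close (so a half turn about z gives the same grasp; the last joint's range is limited). The gripper opens to 85 mm and grips with 20 to 120 N. Pads are 22 mm wide; open, the fingers measure 114 mm over their backs; the gripper's body (76 mm by 85 mm) begins 54 mm behind the grasp point. The pads swing forward as they close: fully open they stand 13 mm farther back than shut.
Start: joints at [-77.481, 21.807, 74.336, -0, 83.858, -12.336], TCP at [0.231, -0.499, 0.206] pointing down, gripper open.
Joint ranges: [-178.18, 178.18], [-50.72, 133.34], [12.68, 142.11], [-81.47, 261.47], [9.98, 163.14], [-165.26, 165.26]. Speed limits (degrees/s): [136.94, 136.94, 180, 180, 180, 180].

INTERFACE

Orientations are given as a 3x3 rotation matrix whose columns are the frame's x, y, z axes.
In Python, from rig import observe, cams, ticket gives the robot as it stands.
- The arm moves only by the tool move_arm, never from a script. Its arguments are lists of equal length, an entry for each row: "jaw": the finger opening in cm, from 0 to 8.54; "dp": the shift along the tool's x, y, z in cm, a list of three; "turn": the turn, a rotation vector about the tool's x, y, z in rad, a list of three. In form: {"jaw": [jaw, ...], "dp": [[tx, ty, tz], ...], "turn": [[wx, wy, wz], ...]}. A call has 1 to 12 rows; each row shifts and turns the commanded pose from where the row before left it, along the tool's axes as they then stand; what a row does not reach is not made up. A row lasts 1/12 s, in which the tool goes at most 41.7 mm and 7.16 degrees, less where a joint would pass 70% of its speed; a pose out of reach is approached as far as the arm can. A call is refused whole if a number of a shift passes 4.17 or a number of a turn 0.125, either way. A call with a gripper value outside its range is refused whole. The fingers move at their own pace and stop on an object; "force" is the grip in N (left out, the last holds). Time passes only in rows, so rows that do not move let the fingers close. It gives the time, the measured TCP pose, the force, the opening and the grip force at its end, in the units of the state.
- observe(): the state, without advancing time (a new reading comes with each control period).
- cams.get_image(name): name is "side" or "top"; returns (picture, depth): 384x512x3 uint8, red, green, blue; 384x512 float32, m along the optical axis (not along the pixel's ray), 0 where there is no reading.
- cams.calibration(name): a dict with "vertical_fov" (degrees; the focal length in pixels is half the picture's height over the tangent of half this angle, whatever the lens; pixels are square), "cx", "cy" (the principal point, pixels), "view" (4x4, takes a point from world to camera coordinates). Camera axes: x right, y up, looking along -z (the intrinsics and any distortion apply to the point x, -y, -z); pixel columns grow to the right and rows downward; lengths in m; the calibration is good to about 2 mm. A picture is of the moment at which its call begins. calibration takes no time and is no camera call.
- ticket.close_job(): hands the job in; it is judged then, once.
Trained networks look in the newest picture that a camera, given by its name, has taken for a name from the list of things; names that differ only in an ending like _2 or _b are one class to them, and where a whole thing is asked for, a point or a joint stands for the part that bears it (a point fixed in the world has none). Each returns a list of dicts, best first, with "p" (0 to 1); they miss things now and then, are a little off and sometimes report something else, mostly with a low value. They report only what shows in the picture. A call takes as long as a camera call.
- cams.spot_in(camera, query): "box" ([centre column, centre row, width, height] as shares, 0 to 1, of the picture: columns of its width, rows of its height, round what is visible of it).
- cams.outline_of(camera, query): "mask" (384x512 bool, what is visible of it) and "box" ([centre column, centre row, width, height] as shares, 0 to 1, of the picture: columns of its width, rows of its height, round what is visible of it).
- cams.mark_of(camera, query): "location" ([column, row] as shares, 0 to 1, of the picture: columns of its width, rows of its height: a listed point, or the origin of a listed thing).
The state is a dict: "time_s": time; "q": joint angles; "qvel": joint speeds; "joint_efforts": joint torques, N m; "position": TCP position; "tool_rot": TCP orientation; "ft_force": force on the tool from outside, world axes, zero at the start; "wrist_torque": the same for the moment, N m; "grip_width": finger opening in m; "gripper_force": force on a finger pad.
Only numpy, scipy, OpenCV 4.12 (cv2) and the standard library are available. Lean on these libraries where they do the work, as an engineer would, in place of code of your own. Each camera call takes 0.05 s, during which the arm holds its last target. There are 200 camera calls.

TASK

Lay the loose medium-length steel post in the empty middle lane of the tipping post tray. Then press the tray's ribbed tab gently down until the tray bears on its stop screw, without leaning hard on the stop, and keep it there until all three posts have slid up against the end wall on the tab side. Ease the tray back to level under your finger without letting it drop, so that the posts stay lined up against the wall, and leave everything else on the table where it stands.

Things in the scene. Friction and masses are not known exactly. Their poses are not given: they have to be found in the camera images.
- stand: Fixed dark stand of the tipping tray, screwed to the table: base plate 215 x 182 x 10 mm, two cheeks (outer faces 168 mm apart, tops 122 mm above the table) with the pivot bolts. Origin: centre of its underside; its x axis points to the end with the tab, z up. The pivot axis runs along its y axis, 105 mm above the origin.
- tray: Grey tray, 212 x 142 mm (x by y), hinged on the stand. Origin: middle of the pivot axis; axes as the stand's when level. Tipping turns it about +y: the +x (tab) end goes down, against a counterweight under the other end that returns it to level. The tab needs 1.5 to 6 N on the way down. Posts slide in it from about 0.30 to 0.40 rad. Let go while tipped, it slams back.
- tray_tab (a point): Centre of the top face of the press tab, a flat plate 45 x 50 mm (tray x by y) with fine ribs that sticks out past the end wall at the tray's +x end: 126.5 mm from the pivot axis along the tray's x, 10 mm above the tray's origin, 115 mm above the table when level. Press it with well under 20 N.
- lane_middle (a point): Centre of the floor of the middle, empty lane (x 0, y 0, 10 mm above the tray's origin); axes as the tray's. Three lanes run along x at y -40, 0 and +40 mm, each 18 mm wide, 200 mm long and sunk 5 mm between flat lands.
- end_wall (a point): Foot of the inner face of the end wall on the tab side, in the middle lane (tray x +100 mm, 10 mm above the tray's origin). The walls at both ends are 5 mm thick and rise 18 mm above the lane floor.
- stop: Grey block fixed on the stand, under the tray, 80 mm from the pivot axis towards the tab, with an upright stop screw tipped with rubber that gives 3 mm at most. Origin: middle of its underside. How high the screw is set is unknown: the tray meets it between 0.47 and 0.62 rad (tab 58 to 76 mm down), felt as a sharp rise of force. It bends if loaded with over 20 N.
- post_medium: The post to be loaded: plain steel post, 12.7 mm thick, 76 mm long, lying loose on the table. Origin: middle of its underside, 6.4 mm below its centre line; its length lies along its y axis, z up.
- post_long: Plain steel post, 12.7 mm thick, 101 mm long, lying in one outer lane of the tray. Origin: middle of its underside; its length lies along its y axis.
- post_short: Plain steel post, 12.7 mm thick, 51 mm long, lying in the other outer lane. Origin: middle of its underside; its length lies along its y axis.
- mirror_mount: Bystander: black mirror mount on a white pedestal, 45 x 44 x 102 mm, standing beyond the tray. Origin: centre of its underside.
- post_holder: Bystander: black cylindrical post holder with a white thumbscrew, 32 x 41 x 81 mm, standing beyond the tray. Origin: centre of its underside.
- hex_key: Bystander: black hex key lying flat on the table to the right of the loose post, 38 x 90 x 9 mm. Origin: centre of its underside.

How it is judged:
By the outcome, as a careful person would: the job done as asked, in the order asked, and still so for the second after the job is handed in, with the robot touching nothing.
It also fails if it takes over 53 s, if anything falls off the work surface, if the arm or the gripper's body presses on something with over 40 N, if the wrist force passes 120 N, or if a joint passes its speed limit or range.

## Working session

There is one attempt and no reset: what is moved stays moved. The work goes in short steps, Python scripts to look and compute and a tool call to move; the robot and the scene stay as the last step left them, time stands still between calls to the robot, and variables do not carry over. Pictures are saved under pics/ and viewed, at most 10 in all, crops included, and the job is handed in when it is done.

Besides the shell and the picture viewer there is one more tool, called after ">>>" as name(argument=value, ...) on one line, values as JSON. move_arm: Moves the arm, as the interface text tells. Its arguments: {"type":"object","properties":{"jaw":{"type":"array","items":{"type":"number"}},"dp":{"type":"array","items":{"type":"array","items":{"type":"number"}}},"turn":{"type":"array","items":{"type":"array","items":{"type":"number"}}},"force":{"type":"number"}},"required":["jaw","dp","turn"]}

```bash
mkdir -p pics; ls; cat > h.py <<'E'
import numpy as np, cv2
from rig import observe, cams, ticket
def K(n):
    c=cams.calibration(n); return c, 192/np.tan(np.radians(c["vertical_fov"])/2)
def unproj(n,u,v,d):
    c,f=K(n); u=np.asarray(u,float);v=np.asarray(v,float)
    P=np.stack([(u-c["cx"])/f*d,-(v-c["cy"])/f*d,-d,np.ones_like(d)],-1)
    return (P@np.linalg.inv(np.array(c["view"])).T)[...,:3]
def onplane(n,u,v,z):
    c,f=K(n); M=np.linalg.inv(np.array(c["view"]))
    r=M[:3,:3]@np.array([(u-c["cx"])/f,-(v-c["cy"])/f,-1]); o=M[:3,3]
    return o+r*(z-o[2])/r[2]
def cloud(n,mask,dep):
    v,u=np.nonzero(mask&(dep>0)); return unproj(n,u,v,dep[v,u])
E
python3 - <<'E'
from h import *
np.set_printoptions(precision=4,suppress=True)
for n in ["side","top"]:
    im,d=cams.get_image(n); cv2.imwrite(f"pics/{n}0.png",im[...,::-1]); np.save(f"{n}0.npy",d)
    print(n,cams.calibration(n))
    for q in ["post_medium","post_long","post_short","tray","stand","hex_key","mirror_mount","post_holder"]:
        r=cams.outline_of(n,q)
        if r:
            m=r[0]["mask"]; P=cloud(n,m,d)
            if len(P)<5: print(q,"few");continue
            (c,s,a)=cv2.minAreaRect(P[:,:2].astype(np.float32))
            print(q,round(r[0]["p"],2),m.sum(),np.median(P,0),P.min(0),P.max(0),"rect",np.round(c,4),np.round(s,4),round(a,1))
    for q in ["tray_tab","lane_middle","end_wall","post_medium","tray"]:
        r=cams.mark_of(n,q)
        if r:
            u,v=r[0]["location"][0]*512,r[0]["location"][1]*384
            z={"tray_tab":.115,"lane_middle":.115,"end_wall":.115,"post_medium":0,"tray":.105}[q]
            print(q,round(r[0]["p"],2),round(u,1),round(v,1),onplane(n,u,v,z))
s=observe();print(s["position"],s["tool_rot"],s["time_s"])
E
```

```text
pics
side {'vertical_fov': 43.33948879511547, 'cx': 250.99214934599925, 'cy': 196.25961540797073, 'view': array([[ 0.9873, -0.1575, -0.0189, -0.5748],
       [ 0.0778,  0.377 ,  0.923 , -0.1261],
       [-0.1382, -0.9127,  0.3844, -1.2111],
       [ 0.    ,  0.    ,  0.    ,  1.    ]])}
post_medium 0.43 118 [ 0.5464 -0.1643  0.0091] [ 0.5413 -0.1972 -0.0036] [ 0.5577 -0.11    0.0136] rect [ 0.5491 -0.1535] [0.0873 0.0159] 88.8
post_long 0.57 71 [0.5246 0.1488 0.1228] [0.5068 0.1169 0.1138] [0.5415 0.2152 0.1276] rect [0.5198 0.1654] [0.011  0.1019] 19.3
post_short 0.66 180 [0.5893 0.066  0.0265] [0.5729 0.0546 0.0058] [0.6128 0.1657 0.0538] rect [0.5929 0.1104] [0.112 0.038] 88.0
tray 0.65 1610 [0.573  0.1278 0.1177] [ 0.4727  0.0001 -0.0029] [0.6814 0.5204 0.1332] rect [0.5736 0.2591] [0.5163 0.1994] 87.7
stand 0.78 3817 [0.5637 0.1288 0.0437] [ 0.4535  0.0001 -0.006 ] [0.718  0.6846 0.1332] rect [0.5867 0.3417] [0.6791 0.2405] 84.2
hex_key 0.53 213 [ 0.4447 -0.3208  0.0063] [ 0.4191 -0.3335 -0.0028] [ 0.4854 -0.2833  0.0099] rect [ 0.449 -0.318] [0.0315 0.0757] 54.9
mirror_mount 0.
[... 1238 characters left out ...]
 0.5061 -0.2789  0.0121] rect [ 0.4593 -0.3162] [0.0325 0.0939] 57.5
mirror_mount 0.74 298 [0.7208 0.057  0.0995] [ 0.703   0.0365 -0.003 ] [0.7654 0.0891 0.1054] rect [0.7349 0.0658] [0.0569 0.0418] 28.9
post_holder 0.49 186 [0.7137 0.1783 0.0559] [ 0.7008  0.165  -0.0028] [0.7484 0.2156 0.0867] rect [0.726  0.1892] [0.0581 0.0297] 40.7
tray_tab 0.65 236.1 181.1 [0.6049 0.039  0.115 ]
lane_middle 0.6 189.2 192.3 [0.5741 0.156  0.115 ]
end_wall 0.63 228.7 183.2 [0.5992 0.0573 0.115 ]
post_medium 0.62 308.3 205.6 [ 0.5509 -0.1575  0.    ]
tray 0.94 186.5 192.6 [0.5737 0.1648 0.105 ]
[ 0.2312 -0.499   0.2057] [[ 0.9074  0.4203 -0.    ]
 [ 0.4203 -0.9074  0.    ]
 [ 0.     -0.     -1.    ]] 1.4
```

```bash
python3 - <<'E'
from h import *
im=cv2.imread("pics/top0.png"); c=im[130:280,120:420]; cv2.imwrite("pics/top0c.png",cv2.resize(c,(800,400),interpolation=cv2.INTER_CUBIC))
d=np.load("top0.npy"); v,u=np.mgrid[0:384,0:512]; P=unproj("top",u,v,d)
# loose post: points z>4mm near (0.55,-0.155)
m=(d>0)&(abs(P[...,0]-.55)<.06)&(abs(P[...,1]+.155)<.07)&(P[...,2]>.006)&(P[...,2]<.03)
print("post",m.sum(),cv2.minAreaRect(P[m][:,:2].astype(np.float32)), np.percentile(P[m][:,2],[50,95]), "cols",u[m].min(),u[m].max(),"rows",v[m].min(),v[m].max())
m=(d>0)&(abs(P[...,0]-.58)<.13)&(abs(P[...,1]-.14)<.16)&(P[...,2]>.1)
r=cv2.minAreaRect(P[m][:,:2].astype(np.float32));print("tray+tab",r)
for q in "post_medium","tray_tab":print([ (round(x["p"],2),np.round(np.array(x["location"])*[512,384],1)) for x in cams.mark_of("top",q)])
E
```

```text
post 122 ((0.5494884848594666, -0.15556707978248596), (0.011280236765742302, 0.07315117120742798), 1.2992496490478516) [0.01099003 0.01381834] cols 295 321 rows 204 208
tray+tab ((0.5783705711364746, 0.13725969195365906), (0.18081910908222198, 0.2639116942882538), 25.73944091796875)
[(0.62, array([308.3, 205.6]))]
[(0.65, array([236.1, 181.1]))]
```

View pics/top0c.png

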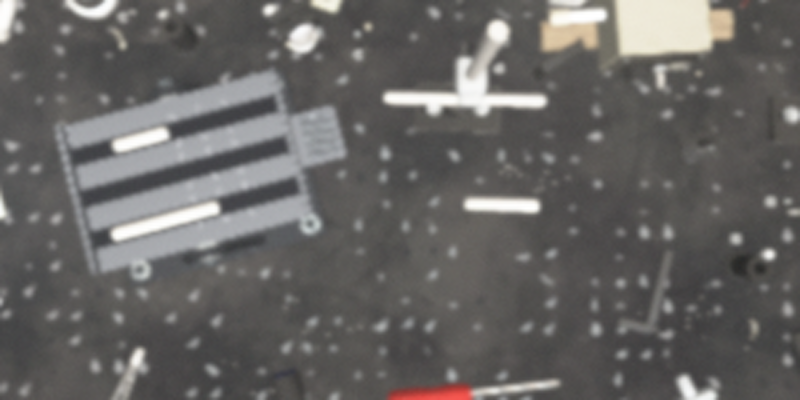

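View pics/side0.png

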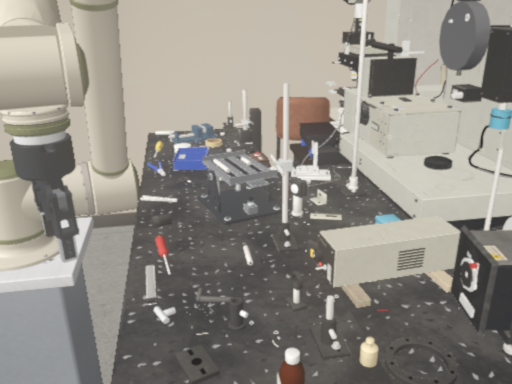

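The top crop shows the tray with the tab to the right (crop ~320,135), the loose post at crop (502,206), the short and long posts in the outer lanes, and a tall rod or pedestal near crop (480,70). I'll check whether that rod is a real obstacle and refine the tray pose.

```bash
python3 - <<'E'
from h import *
from scipy.optimize import minimize
np.set_printoptions(precision=4,suppress=True)
for n in ["top","side"]:
    d=np.load(n+"0.npy"); v,u=np.mgrid[0:384,0:512]; P=unproj(n,u,v,d); P[d==0]=0
    m=(P[...,2]>.03)&(P[...,0]>.4)&(P[...,0]<.9)&(P[...,1]>-.35)&(P[...,1]<.4)
    k,l,st,ce=cv2.connectedComponentsWithStats(m.astype(np.uint8))
    for i in range(1,k):
        if st[i,4]>15: Q=P[l==i]; print(n,st[i,4],np.round(ce[i]),Q.min(0),Q.max(0),np.median(Q,0))
# tray template fit on top grey image
im=cv2.GaussianBlur(cv2.cvtColor(cv2.imread("pics/top0.png"),cv2.COLOR_BGR2GRAY),(3,3),0).astype(np.float32)
c,f=K("top");V=np.array(c["view"])
def pix(p):
    q=np.c_[p,np.ones(len(p))]@V.T; return np.stack([c["cx"]+f*q[:,0]/-q[:,2], c["cy"]-f*q[:,1]/-q[:,2]],1)
def samp(x,y,z,par):
    cx,cy,a=par; R=np.array([[np.cos(a),-np.sin(a)],[np.sin(a),np.cos(a)]])
    w=np.c_[np.stack([x,y],1)@R.T+[cx,cy],np.full(len(x),.105+z)]
    q=pix(w).astype(np.float32); return cv2.remap(im,q[:,0],q[:,1],cv2.INTER_LINEAR).ravel()
def g(x0,x1,y0,y1):
    X,Y=np.meshgrid(np.linspace(x0,x1,40),np.linspace(y0,y1,8)); return X.ravel(),Y.ravel()
dark=[g(-.099,.099,-.008,.008)]; 
lite=[g(-.099,.099,s*.02-.009,s*.02+.009) for s in (1,-1)]+[g(-.099,.099,s*.0605-.009,s*.0605+.009) for s in (1,-1)]+[g(.106,.148,-.024,.024)]
out=[g(-.125,-.107,-.07,.07),g(.151,.16,-.025,.025),g(.108,.15,.027,.04),g(.108,.15,-.04,-.027)]
def cost(p):
    return -(np.mean([np.minimum(samp(*q,.015,p),130).mean() for q in lite])-samp(*dark[0],.01,p).mean()-.5*np.mean([samp(*q,.01,p).mean() for q in out]))
best=min((minimize(cost,[x,y,np.radians(a)],method="Nelder-Mead",options=dict(initial_simplex=np.array([[x,y,np.radians(a)]]*4)+np.vstack([np.zeros(3),np.diag([.004,.004,.03])]))) for x in(.57,.577) for y in (.152,.16) for a in(-75,-73)),key=lambda r:r.fun)
print("tray",best.x[:2],np.degrees(best.x[2]),best.fun)
a=best.x[2];print("tab",best.x[:2]+.1265*np.array([np.cos(a),np.sin(a)]))
E
```

```text
top 3813 [361. 115.] [ 0.6708 -0.3408  0.0304] [ 0.9    -0.1954  0.1095] [ 0.7824 -0.2763  0.1032]
top 176 [302.  81.] [ 0.8826 -0.162   0.0303] [ 0.9    -0.1014  0.0583] [ 0.8894 -0.1294  0.0522]
top 498 [129.  97.] [0.7862 0.3102 0.03  ] [0.8636 0.3822 0.1237] [0.8389 0.3408 0.0323]
top 157 [123. 129.] [0.7089 0.3431 0.03  ] [0.7892 0.3799 0.0429] [0.7516 0.3655 0.0334]
top 274 [230. 136.] [0.703  0.0355 0.0345] [0.757  0.0923 0.1054] [0.7225 0.0587 0.1002]
top 124 [186. 141.] [0.7034 0.1683 0.0333] [0.7354 0.2004 0.0867] [0.7143 0.1801 0.0741]
top 600 [297. 160.] [ 0.6259 -0.1646  0.03  ] [ 0.6794 -0.0324  0.3951] [ 0.6395 -0.1001  0.2126]
top 93 [330. 151.] [ 0.6828 -0.2321  0.0315] [ 0.718  -0.1871  0.0535] [ 0.6986 -0.2099  0.0486]
top 5471 [193. 193.] [0.4737 0.0061 0.0304] [0.6672 0.274  0.1374] [0.5737 0.1472 0.1187]
side 3697 [257. 171.] [ 0.4727 -0.1676  0.0301] [0.7808 0.3718 0.3928] [0.6242 0.0603 0.1175]
side 122 [314. 154.] [0.8348 0.3113 0.0305] [0.8575 0.364  0.12  ] [0.8489 0.3337 0.0859]
side 62 [250. 202.] [0.5769 0.0583 0.0301] [0.6066 0.0919 0.0555] [0.5908 0.0714 0.0358]
side 5443 [369. 249.] [ 0.6676 -0.347   0.03  ] [ 0.9    -0.1038  0.1058] [ 0.7794 -0.3281  0.0852]
tray [0.5704 0.1551] -73.48083763154283 5.283973693847656
tab [0.6064 0.0338]
```

```bash
cat >> h.py <<'E'
from scipy.spatial.transform import Rotation as Rn
def plan(target,yaw,n,start=None):
    "rows from the present pose to TCP target with tool x at yaw (deg), tool down"
    s=observe(); p=np.array(s["position"]); R=Rn.from_matrix(np.array(s["tool_rot"]))
    a=np.radians(yaw); G=Rn.from_matrix(np.array([[np.cos(a),np.sin(a),0],[np.sin(a),-np.cos(a),0],[0,0,-1]]))
    w=(R.inv()*G).as_rotvec()/n; st=(np.array(target)-p)/n
    print("now",s["time_s"],np.round(p,4),"total",np.round(np.array(target)-p,4))
    r=R
    print("dp",[[round(x,2) for x in (r:=R*Rn.from_rotvec(w*i)).inv().apply(st)*100] for i in range(n)])
    print("turn",np.round(w,4))
E
python3 - <<'E'
from h import *
np.set_printoptions(precision=4,suppress=True)
plan([.5495,-.156,.10],91.3,12)
im=cv2.cvtColor(cv2.imread("pics/top0.png"),cv2.COLOR_BGR2GRAY)
a=np.radians(-73.48);T=np.array([[np.cos(a),-np.sin(a)],[np.sin(a),np.cos(a)]]);c0=np.array([.5704,.1551])
m=(im>175).astype(np.uint8);k,l,st,ce=cv2.connectedComponentsWithStats(m)
for i in range(1,k):
    if st[i,4]>40:
        z=.009 if ce[i][0]>290 else .124
        vv,uu=np.nonzero(l==i);W=np.array([onplane("top",x,y,z)[:2] for x,y in zip(uu,vv)])
        if .45<W[:,0].mean()<.68 and -.2<W[:,1].mean()<.3: print(st[i,4],ce[i],"world",W.mean(0),"tray",(W.mean(0)-c0)@T,cv2.minAreaRect(W.astype(np.float32))[1:])
# cross profile in tray
c,f=K("top");V=np.array(c["view"])
for y in np.arange(-.075,.0751,.0025):
    X=np.linspace(-.09,.09,60);w=np.c_[np.stack([X,np.full(60,y)],1)@T.T+c0,np.full(60,.12),np.ones(60)]@V.T
    q=np.stack([c["cx"]+f*w[:,0]/-w[:,2],c["cy"]-f*w[:,1]/-w[:,2]],1).astype(np.float32)
    print(round(y*1e3,1),int(np.median(cv2.remap(im,q[:,0],q[:,1],1))),end="; ")
E
```

```text
Traceback (most recent call last):
  File "h.py", line 23
    print("dp",[[round(x,2) for x in (r:=R*Rn.from_rotvec(w*i)).inv().apply(st)*100] for i in range(n)])
                                      ^^^^^^^^^^^^^^^^^^^^^^^^
SyntaxError: assignment expression cannot be used in a comprehension iterable expression
```

```bash
sed -i 's/(r:=R\*Rn.from_rotvec(w\*i))/(R*Rn.from_rotvec(w*i))/; /^    r=R$/d' h.py
python3 - <<'E'
from h import *
np.set_printoptions(precision=4,suppress=True)
plan([.5495,-.156,.10],91.3,12)
im=cv2.cvtColor(cv2.imread("pics/top0.png"),cv2.COLOR_BGR2GRAY)
a=np.radians(-73.48);T=np.array([[np.cos(a),-np.sin(a)],[np.sin(a),np.cos(a)]]);c0=np.array([.5704,.1551])
m=(im>175).astype(np.uint8);k,l,st,ce=cv2.connectedComponentsWithStats(m)
for i in range(1,k):
    if st[i,4]>40:
        z=.009 if ce[i][0]>290 else .124
        vv,uu=np.nonzero(l==i);W=np.array([onplane("top",x,y,z)[:2] for x,y in zip(uu,vv)])
        if .45<W[:,0].mean()<.68 and -.2<W[:,1].mean()<.3: print(st[i,4],ce[i],"world",W.mean(0),"tray",(W.mean(0)-c0)@T,cv2.minAreaRect(W.astype(np.float32))[1:])
# cross profile in tray
c,f=K("top");V=np.array(c["view"])
for y in np.arange(-.075,.0751,.0025):
    X=np.linspace(-.09,.09,60);w=np.c_[np.stack([X,np.full(60,y)],1)@T.T+c0,np.full(60,.12),np.ones(60)]@V.T
    q=np.stack([c["cx"]+f*w[:,0]/-w[:,2],c["cy"]-f*w[:,1]/-w[:,2]],1).astype(np.float32)
    print(round(y*1e3,1),int(np.median(cv2.remap(im,q[:,0],q[:,1],1))),end="; ")
E
```

```text
now 1.5 [ 0.2312 -0.4991  0.2057] total [ 0.3183  0.3431 -0.1057]
dp [[np.float64(3.61), np.float64(-1.48), np.float64(0.88)], [np.float64(3.73), np.float64(-1.12), np.float64(0.88)], [np.float64(3.83), np.float64(-0.76), np.float64(0.88)], [np.float64(3.88), np.float64(-0.39), np.float64(0.88)], [np.float64(3.9), np.float64(-0.01), np.float64(0.88)], [np.float64(3.88), np.float64(0.37), np.float64(0.88)], [np.float64(3.83), np.float64(0.74), np.float64(0.88)], [np.float64(3.74), np.float64(1.11), np.float64(0.88)], [np.float64(3.62), np.float64(1.46), np.float64(0.88)], [np.float64(3.46), np.float64(1.8), np.float64(0.88)], [np.float64(3.27), np.float64(2.13), np.float64(0.88)], [np.float64(3.05), np.float64(2.43), np.float64(0.88)]]
turn [-0.     -0.     -0.0966]Traceback (most recent call last):
  File "<stdin>", line 10, in <module>
  File "h.py", line 10, in onplane
    c,f=K(n); M=np.linalg.inv(np.array(c["view"]))
        ~^^^
  File "h.py", line 4, in K
    c=cams.calibration(n); return c, 192/np.tan(np.radians(c["vertical_fov"])/2)
ValueError: time passes only in moves, steps and waits
```

>>> move_arm(jaw=[5,5,5,5,5,5,5,5,5,5,5,5], dp=[[3.6,-1.5,0.9],[3.7,-1.1,0.9],[3.8,-0.8,0.9],[3.9,-0.4,0.9],[3.9,0,0.9],[3.9,0.4,0.9],[3.8,0.7,0.9],[3.7,1.1,0.9],[3.6,1.5,0.9],[3.5,1.8,0.9],[3.3,2.1,0.9],[3.0,2.4,0.9]], turn=[[0,0,-0.097],[0,0,-0.097],[0,0,-0.097],[0,0,-0.097],[0,0,-0.097],[0,0,-0.097],[0,0,-0.097],[0,0,-0.097],[0,0,-0.097],[0,0,-0.097],[0,0,-0.097],[0,0,-0.097]], force=40)

```text
time_s: 2.5
position: [0.5487, -0.1538, 0.0974]
tool_rot: [[-0.032, 0.999, 0.0], [0.999, 0.032, -0.0], [-0.0, 0.0, -1.0]]
ft_force: [1.2, -0.2, 0.5]
grip_width: 0.0499
gripper_force: 0.0
```

```bash
sed -i 's/^def K(n):/import functools\n@functools.lru_cache\ndef K(n):/; s/,start=None//' h.py
python3 - <<'E'
from h import *
np.set_printoptions(precision=4,suppress=True)
s=observe();print(s["q"],s["tool_rot"])
im=cv2.cvtColor(cv2.imread("pics/top0.png"),cv2.COLOR_BGR2GRAY)
a=np.radians(-73.48);T=np.array([[np.cos(a),-np.sin(a)],[np.sin(a),np.cos(a)]]);c0=np.array([.5704,.1551])
m=(im>175).astype(np.uint8);k,l,st,ce=cv2.connectedComponentsWithStats(m)
for i in range(1,k):
    if st[i,4]>40:
        z=.009 if ce[i][0]>290 else .124
        vv,uu=np.nonzero(l==i);W=np.array([onplane("top",x,y,z)[:2] for x,y in zip(uu,vv)])
        if .45<W[:,0].mean()<.68 and -.2<W[:,1].mean()<.3: print(st[i,4],ce[i],"world",W.mean(0),"tray",(W.mean(0)-c0)@T,cv2.minAreaRect(W.astype(np.float32))[1:])
c,f=K("top");V=np.array(c["view"])
for y in np.arange(-.075,.0751,.0025):
    X=np.linspace(-.09,.09,60);w=np.c_[np.stack([X,np.full(60,y)],1)@T.T+c0,np.full(60,.12),np.ones(60)]@V.T
    q=np.stack([c["cx"]+f*w[:,0]/-w[:,2],c["cy"]-f*w[:,1]/-w[:,2]],1).astype(np.float32)
    print(round(y*1e3,1),int(np.median(cv2.remap(im,q[:,0],q[:,1],1))),end="; ")
print()
plan([.5495,-.156,.004],91.3,6)
E
```

```text
[-27.5609  29.4049  80.745    0.0001  69.8364 -29.3893] [[-0.0319  0.9995  0.0002]
 [ 0.9995  0.0319 -0.0001]
 [-0.0001  0.0002 -1.    ]]
515 [296.4524 161.3126] world [ 0.6746 -0.1214] tray [0.2947 0.0213] ((0.10251917690038681, 0.15063050389289856), 27.93680191040039)
113 [172.2035 182.0177] world [0.5982 0.1974] tray [-0.0326  0.0387] ((0.013877497054636478, 0.05130854994058609), 16.584150314331055)
128 [307.6172 206.3828] world [ 0.5484 -0.1545] tray [ 0.2906 -0.1092] ((0.07537652552127838, 0.012826348654925823), 88.44697570800781)
222 [181.6171 212.4685] world [0.5231 0.1711] tray [-0.0287 -0.0408] ((0.013711607083678246, 0.10143666714429855), 16.565948486328125)
-75.0 99; -72.5 123; -70.0 154; -67.5 170; -65.0 173; -62.5 172; -60.0 172; -57.5 171; -55.0 170; -52.5 163; -50.0 149; -47.5 167; -45.0 225; -42.5 248; -40.0 249; -37.5 235; -35.0 197; -32.5 157; -30.0 156; -27.5 168; -25.0 172; -22.5 172; -20.0 171; -17.5 171; -15.0 169; -12.5 161; -10.0 137; -7.5 99; -5.0 75; -2.5 69; 0.0 68; 2.5 70; 5.0 83; 7.5 115; 10.0 150; 12.5 167; 15.0 171; 17.5 170; 20.0 170; 22.5 169; 25.0 168; 27.5 160; 30.0 137; 32.5 98; 35.0 74; 37.5 68; 40.0 67; 42.5 70; 45.0 85; 47.5 119; 50.0 153; 52.5 167; 55.0 169; 57.5 169; 60.0 168; 62.5 167; 65.0 166; 67.5 158; 70.0 137; 72.5 107; 75.0 90; 
now 2.5 [ 0.5487 -0.1538  0.0974] total [ 0.0008 -0.0022 -0.0934]
dp [[np.float64(-0.04), np.float64(0.01), np.float64(1.56)], [np.float64(-0.04), np.float64(0.01), np.float64(1.56)], [np.float64(-0.04), np.float64(0.01), np.float64(1.56)], [np.float64(-0.04), np.float64(0.01), np.float64(1.56)], [np.float64(-0.04), np.float64(0.01), np.float64(1.56)], [np.float64(-0.04), np.float64(0.01), np.float64(1.56)]]
turn [0.     0.     0.0015]
```

>>> move_arm(jaw=[5,5,5,5,5,5,1,1,1,1,1,1], dp=[[-0.1,0,2.5],[0,0,2.5],[0,0,2.3],[0,0,1.2],[0,0,0.8],[0,0,0],[0,0,0],[0,0,0],[0,0,0],[0,0,0],[0,0,0],[0,0,0]], turn=[[0,0,0.015],[0,0,0],[0,0,0],[0,0,0],[0,0,0],[0,0,0],[0,0,0],[0,0,0],[0,0,0],[0,0,0],[0,0,0],[0,0,0]], force=40)

```text
time_s: 3.5
position: [0.5477, -0.1567, 0.0051]
tool_rot: [[-0.012, 1.0, 0.0], [1.0, 0.012, -0.0], [-0.0, 0.0, -1.0]]
ft_force: [-0.1, 0.5, -0.5]
grip_width: 0.0102
gripper_force: 0.0
```

```bash
python3 - <<'E'
from h import *
im,d=cams.get_image("side"); cv2.imwrite("pics/s1.png",cv2.resize(im[200:290,190:310,::-1],(800,600),interpolation=cv2.INTER_CUBIC))
im,d=cams.get_image("top"); cv2.imwrite("pics/t1.png",cv2.resize(im[150:240,250:370,::-1],(800,600),interpolation=cv2.INTER_CUBIC))
E
```

```text
(no output)
```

View pics/s1.png

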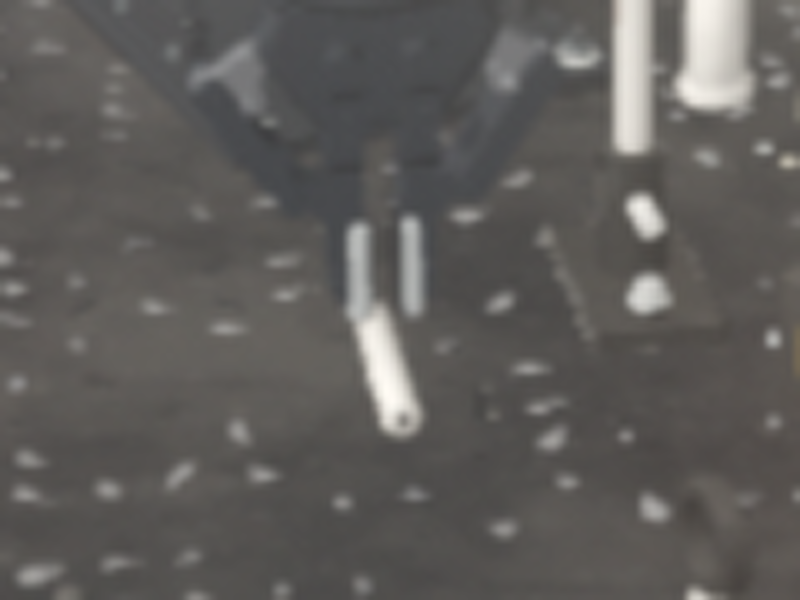

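The side crop shows the pads (about 360–410, 315) closed just above the post (end at 400,420): the tips were too high. I'll reopen, go 3 mm lower and close again.

>>> move_arm(jaw=[4,4,4,4,4,0.8,0.8,0.8,0.8,0.8,0.8,0.8], dp=[[0,0,0],[0,0,0],[0,0,0],[0,0,0.15],[0,0,0.15],[0,0,0],[0,0,0],[0,0,0],[0,0,0],[0,0,0],[0,0,0],[0,0,0]], turn=[[0,0,0],[0,0,0],[0,0,0],[0,0,0],[0,0,0],[0,0,0],[0,0,0],[0,0,0],[0,0,0],[0,0,0],[0,0,0],[0,0,0]], force=40)

```text
time_s: 4.6
position: [0.5476, -0.1566, 0.0018]
tool_rot: [[-0.012, 1.0, 0.0], [1.0, 0.012, -0.0], [-0.0, 0.0, -1.0]]
ft_force: [1.3, 0.4, 0.9]
grip_width: 0.008
gripper_force: 0.0
```

```bash
python3 - <<'E'
from h import *
a,d=cams.get_image("side"); A=cv2.resize(a[215:275,215:285,::-1],(560,480),interpolation=cv2.INTER_CUBIC)
b,_=cams.get_image("top"); B=cv2.resize(b[180:240,280:340,::-1],(240,240),interpolation=cv2.INTER_CUBIC)
o=np.zeros((480,800,3),np.uint8);o[:,:560]=A;o[:240,560:]=B;cv2.imwrite("pics/m2.png",o)
# project TCP into both
p=np.r_[observe()["position"],1]
for n in("side","top"):
    c,f=K(n);q=np.array(c["view"])@p;print(n,c["cx"]+f*q[0]/-q[2],c["cy"]-f*q[1]/-q[2])
E
```

```text
side 246.97171013519326 255.8203650411722
top 308.02220953497647 206.7429681081
```

View pics/m2.png

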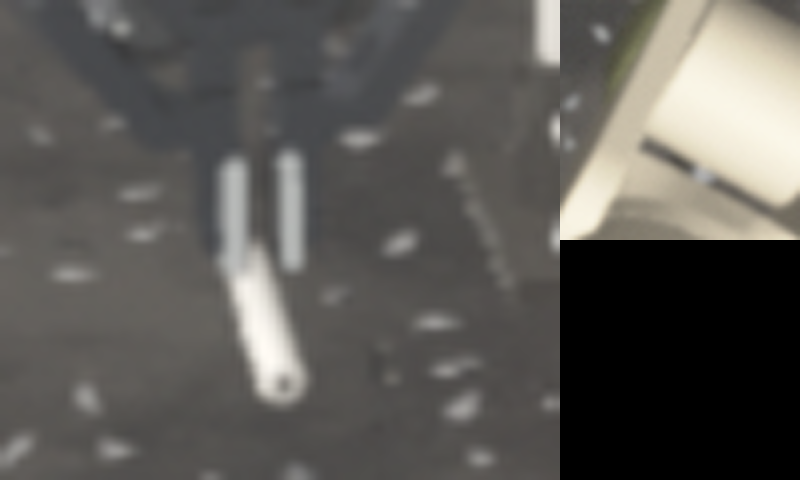

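The crop suggests the pad tips (around crop 235–292, 270) stand well above the post. I'll measure the tip height by depth.

```bash
python3 - <<'E'
from h import *
np.set_printoptions(precision=4,suppress=True)
a,d=cams.get_image("side"); v,u=np.mgrid[0:384,0:512]; P=unproj("side",u,v,d)
for col in (244,247,251):
    print(col)
    for r in range(232,268,2): print(r,P[r,col],a[r,col])
E
```

```text
244
232 [ 0.5404 -0.1689  0.0715] [75 75 77]
234 [ 0.5408 -0.1647  0.0643] [106 107 107]
236 [ 0.54   -0.17    0.0619] [173 175 174]
238 [ 0.5397 -0.1715  0.0576] [182 184 182]
240 [ 0.5399 -0.1687  0.0509] [182 184 182]
242 [ 0.5398 -0.1687  0.0457] [182 184 182]
244 [ 0.5394 -0.1706  0.0416] [181 183 182]
246 [ 0.5396 -0.1682  0.0351] [183 184 183]
248 [ 0.5393 -0.1698  0.0307] [188 188 186]
250 [ 0.5431 -0.14    0.0088] [212 208 202]
252 [ 0.5423 -0.1448  0.0061] [194 190 183]
254 [ 0.5423 -0.1437  0.0001] [146 143 137]
256 [ 0.5412 -0.1511 -0.0012] [124 120 115]
258 [ 0.5403 -0.1566 -0.0034] [100  97  94]
260 [ 0.5383 -0.1709 -0.0004] [91 89 85]
262 [ 0.5378 -0.1737 -0.0041] [92 89 85]
264 [ 0.5361 -0.1863 -0.002 ] [90 88 85]
266 [ 0.5345 -0.1973 -0.0007] [84 81 79]
247
232 [ 0.5504 -0.1467  0.0595] [85 82 81]
234 [ 0.5657 -0.0373 -0.0021] [80 78 77]
236 [ 0.5638 -0.0497 -0.0015] [77 76 74]
238 [ 0.5621 -0.0608 -0.0014] [79 77 75]
240 [ 0.5607 -0.0697 -0.0024] [87 85 82]
242 [ 0.5589 -0.0817 -0.0017] [86 84 81]
244 [ 0.557  -0.0946 -0.0004] [98 95 92]
246 [ 0.5531 -0.1218  0.0089
[... 536 characters left out ...]
 147]
236 [ 0.5564 -0.1684  0.0594] [172 174 173]
238 [ 0.5562 -0.1692  0.0547] [181 183 181]
240 [ 0.5563 -0.1679  0.0488] [182 184 182]
242 [ 0.5562 -0.168   0.0437] [182 183 182]
244 [ 0.5559 -0.1692  0.0391] [181 183 181]
246 [ 0.5562 -0.1667  0.0325] [181 183 182]
248 [ 0.5557 -0.1694  0.0288] [148 149 147]
250 [ 0.5622 -0.1248 -0.0015] [94 92 88]
252 [ 0.5609 -0.1329 -0.0024] [96 94 90]
254 [ 0.5593 -0.1432 -0.002 ] [105 102  98]
256 [ 0.5577 -0.1536 -0.0015] [135 132 127]
258 [ 0.5561 -0.163  -0.0015] [176 172 166]
260 [ 0.5524 -0.1873  0.0074] [206 202 195]
262 [ 0.5514 -0.1937  0.0059] [176 172 166]
264 [ 0.5519 -0.1898 -0.0017] [164 161 155]
266 [ 0.5505 -0.1985 -0.0018] [84 82 80]
```

The depth shows the pad tips at z ≈ 0.028 while the reported TCP is 0.002, so the fingers really end about 25 mm above the reported TCP. x and y agree. I'll open, lower about 2.2 cm while watching the force, then close.

>>> move_arm(jaw=[4,4,4,4,4,4,4,4], dp=[[0,0,0],[0,0,0],[0,0,0],[0,0,0.6],[0,0,0.6],[0,0,0.5],[0,0,0.3],[0,0,0]], turn=[[0,0,0],[0,0,0],[0,0,0],[0,0,0],[0,0,0],[0,0,0],[0,0,0],[0,0,0]])

```text
time_s: 5.42
position: [0.5471, -0.1564, -0.0193]
tool_rot: [[-0.012, 1.0, -0.002], [1.0, 0.012, 0.001], [0.001, -0.002, -1.0]]
ft_force: [-0.0, 0.3, -0.6]
grip_width: 0.04
gripper_force: 0.0
```

```bash
cat >> h.py <<'E'
def tips(z=.02):
    "pad tips from the side depth near the TCP"
    a,d=cams.get_image("side"); v,u=np.mgrid[0:384,0:512]; P=unproj("side",u,v,d); p=np.array(observe()["position"])
    m=(d>0)&(np.abs(P[...,:2]-p[:2]).max(-1)<.035)&(P[...,2]>p[2]+.005)&(a.min(-1)>165)&(a.max(-1)<192)
    return a,P,m
E
python3 - <<'E'
from h import *
np.set_printoptions(precision=4,suppress=True)
a,P,m=tips()
for c in np.nonzero(m.any(0))[0]:
    r=np.nonzero(m[:,c])[0]; print(c,r.min(),r.max(),P[r.max(),c])
print(observe()["position"],observe()["grip_width"])
E
```

```text
231 186 186 [ 0.5149 -0.1658  0.1853]
232 185 185 [ 0.5155 -0.1805  0.1932]
235 186 190 [ 0.5218 -0.1794  0.1806]
237 244 256 [ 0.5223 -0.1699  0.0114]
238 191 191 [ 0.5275 -0.1855  0.1802]
239 187 187 [ 0.5295 -0.1893  0.1908]
245 257 257 [ 0.5413 -0.1678  0.0055]
247 247 247 [ 0.552  -0.1294  0.0103]
248 191 191 [ 0.5488 -0.1899  0.1802]
249 191 252 [ 0.5537 -0.1489  0.0072]
250 191 255 [ 0.5558 -0.1498 -0.0007]
251 138 259 [ 0.5528 -0.1852  0.0088]
252 188 261 [ 0.5559 -0.1792 -0.0003]
253 136 190 [ 0.5602 -0.1867  0.1804]
254 135 189 [ 0.5625 -0.1864  0.1824]
255 135 189 [ 0.5655 -0.1815  0.1802]
256 134 188 [ 0.5678 -0.1814  0.1824]
257 133 187 [ 0.5704 -0.1788  0.1835]
258 132 253 [ 0.5716 -0.1716  0.015 ]
[ 0.5473 -0.1565 -0.0188] 0.04017264397990112
```

>>> move_arm(jaw=[4,4,0.8,0.8,0.8,0.8,0.8,0.8,0.8], dp=[[0,0,0.35],[0,0,0],[0,0,0],[0,0,0],[0,0,0],[0,0,0],[0,0,0],[0,0,0],[0,0,0]], turn=[[0,0,0],[0,0,0],[0,0,0],[0,0,0],[0,0,0],[0,0,0],[0,0,0],[0,0,0],[0,0,0]])

```text
time_s: 6.22
position: [0.5478, -0.1567, -0.0215]
tool_rot: [[-0.012, 1.0, 0.001], [1.0, 0.012, -0.0], [-0.0, 0.001, -1.0]]
ft_force: [0.0, -0.4, 4.6]
grip_width: 0.0111
gripper_force: 41.4
```

```bash
python3 - <<'E'
from h import *
np.set_printoptions(precision=4,suppress=True)
a,d=cams.get_image("side"); v,u=np.mgrid[0:384,0:512]; P=unproj("side",u,v,d)
for col in (243,244,250,251):
    print(col)
    for r in range(246,266,2): print(r,P[r,col],a[r,col])
cv2.imwrite("pics/m3.png",cv2.resize(a[225:275,215:285,::-1],(700,500),interpolation=cv2.INTER_CUBIC))
E
```

```text
243
246 [ 0.5371 -0.1696  0.0361] [180 182 181]
248 [ 0.537  -0.1693  0.0307] [172 174 173]
250 [ 0.5371 -0.1675  0.0244] [172 174 173]
252 [ 0.5363 -0.1724  0.0219] [174 176 174]
254 [ 0.5365 -0.1703  0.0154] [174 176 175]
256 [ 0.5365 -0.169   0.0094] [184 186 184]
258 [ 0.5369 -0.1647  0.0016] [123 123 121]
260 [ 0.5363 -0.1682 -0.0017] [91 89 85]
262 [ 0.5346 -0.1804  0.0001] [89 86 83]
264 [ 0.5336 -0.1871 -0.0013] [89 87 84]
244
246 [ 0.5393 -0.1707  0.0364] [167 169 167]
248 [ 0.5393 -0.1692  0.0304] [167 169 167]
250 [ 0.5388 -0.1725  0.0269] [169 171 169]
252 [ 0.5389 -0.1705  0.0206] [178 179 177]
254 [ 0.5386 -0.1716  0.0159] [176 177 176]
256 [ 0.5385 -0.1714  0.0105] [177 178 176]
258 [ 0.5398 -0.1607 -0.001 ] [130 129 125]
260 [ 0.5386 -0.169  -0.0015] [92 89 85]
262 [ 0.5373 -0.1778 -0.0017] [91 88 85]
264 [ 0.5358 -0.1886 -0.0006] [89 87 85]
250
246 [ 0.5534 -0.1697  0.0344] [101 101 100]
248 [ 0.5533 -0.1696  0.0291] [100 101 100]
250 [ 0.5527 -0.1733  0.0259] [101 101 100]
252 [ 0.5531 -0.1701  0.0188] [106 106 104]
254 [ 0.5533 -0.1675  0.012 ] [127 125 122]
256 [ 0.553  -0.1687  0.0074] [167 164 158]
258 [ 0.5511 -0.1811  0.0093] [203 199 193]
260 [ 0.5492 -0.1934  0.0112] [221 217 210]
262 [ 0.5488 -0.1958  0.0074] [161 157 151]
264 [ 0.549  -0.1932  0.0006] [165 161 155]
251
246 [ 0.5558 -0.1697  0.0342] [156 158 156]
248 [ 0.5558 -0.1686  0.0283] [156 158 157]
250 [ 0.5552 -0.1723  0.0251] [158 160 158]
252 [ 0.5555 -0.1695  0.0183] [159 160 158]
254 [ 0.5557 -0.1671  0.0116] [159 160 159]
256 [ 0.5556 -0.1674  0.0064] [156 156 154]
258 [ 0.5566 -0.1598 -0.0034] [151 148 142]
260 [ 0.5524 -0.1878  0.0077] [186 182 175]
262 [ 0.551  -0.1964  0.0074] [180 177 170]
264 [ 0.5512 -0.1942  0.0009] [155 152 146]
```

View pics/m3.png

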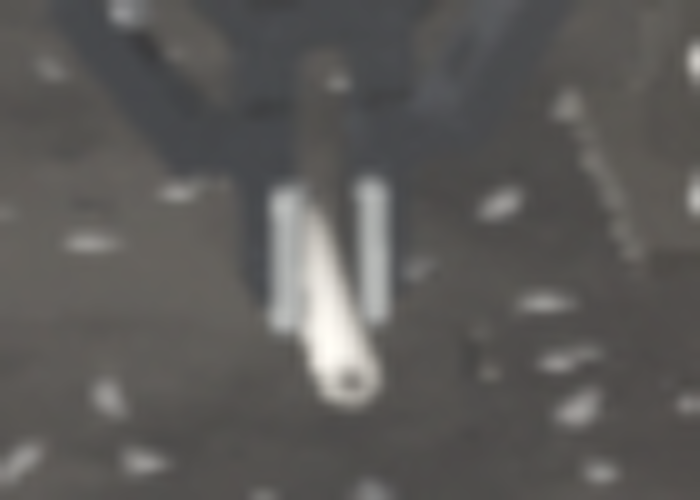

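>>> move_arm(jaw=[0.8,0.8,0.8,0.8], dp=[[0,0,-0.2],[0,0,-0.4],[0,0,-0.4],[0,0,0]], turn=[[0,0,0],[0,0,0],[0,0,0],[0,0,0]])

```text
time_s: 6.6
position: [0.5479, -0.1567, -0.011]
tool_rot: [[-0.012, 1.0, 0.001], [1.0, 0.012, -0.0], [-0.0, 0.001, -1.0]]
ft_force: [0.3, -0.1, -0.7]
grip_width: 0.0115
gripper_force: 40.9
```

```bash
python3 - <<'E'
from h import *
np.set_printoptions(precision=4,suppress=True)
a,d=cams.get_image("side"); v,u=np.mgrid[0:384,0:512]; P=unproj("side",u,v,d)
m=(d>0)&(a.min(-1)>195)&(abs(P[...,0]-.55)<.03)&(abs(P[...,1]+.157)<.06)&(P[...,2]<.05)
Q=P[m];
for lo in np.arange(-.2,-.1,.01):
    k=(Q[:,1]>=lo)&(Q[:,1]<lo+.01)
    if k.sum(): print(round(lo,2),k.sum(),Q[k].mean(0),Q[k][:,2].max())
for r in range(246,262): print(r,P[r,243],P[r,251],a[r,243,0],a[r,251,0])
E
```

```text
-0.2 8 [ 0.5454 -0.1934  0.0198] 0.021988720660885086
-0.19 12 [ 0.5447 -0.185   0.0201] 0.021453182197224252
-0.18 8 [ 0.5453 -0.175   0.0207] 0.021959347912660077
-0.17 8 [ 0.5472 -0.1662  0.0213] 0.02208309697437727
-0.16 3 [ 0.5469 -0.1537  0.0204] 0.021388706530082513
-0.15 3 [ 0.548  -0.1464  0.0208] 0.021056369737971203
246 [ 0.5372 -0.1688  0.0356] [ 0.5558 -0.1692  0.0339] 174 157
247 [ 0.5373 -0.1676  0.0323] [ 0.5556 -0.1707  0.0321] 173 158
248 [ 0.537  -0.1696  0.0308] [ 0.5557 -0.1696  0.0289] 173 158
249 [ 0.5369 -0.1696  0.0282] [ 0.556  -0.1674  0.025 ] 173 158
250 [ 0.5372 -0.1665  0.0239] [ 0.5558 -0.1681  0.0227] 174 159
251 [ 0.5368 -0.1691  0.0227] [ 0.5557 -0.1683  0.0202] 178 161
252 [ 0.5366 -0.1706  0.0209] [ 0.5553 -0.1708  0.019 ] 185 157
253 [ 0.5368 -0.1683  0.017 ] [ 0.555  -0.1727  0.0174] 172 142
254 [ 0.5368 -0.1673  0.0137] [ 0.5595 -0.142  -0.0027] 128 148
255 [ 0.5398 -0.1436 -0.0024] [ 0.5584 -0.149  -0.0015] 102 168
256 [ 0.5391 -0.1487 -0.0022] [ 0.552  -0.1914  0.0202] 99 186
257 [ 0.5385 -0.1529 -0.0025] [ 0.5518 -0.1929  0.0185] 98 194
258 [ 0.5371 -0.1629  0.0005] [ 0.552  -0.1907  0.0146] 95 181
259 [ 0.537  -0.1638 -0.0016] [ 0.5513 -0.1956  0.0148] 93 164
260 [ 0.5364 -0.168  -0.0019] [ 0.5515 -0.1934  0.011 ] 92 157
261 [ 0.5354 -0.1747 -0.0006] [ 0.5542 -0.1753 -0.0023] 92 116
```

The post is lifted level with the gripper. Next I carry it up and over to the tray, keeping away from the rod.

>>> move_arm(jaw=[0.8,0.8,0.8,0.8,0.8,0.8,0.8,0.8,0.8,0.8], dp=[[0,0,-2],[0,0,-3.5],[0,0,-4],[0,0,-4],[1,0,-2.5],[2.5,0,-1],[3.5,0,0],[3.5,0,0],[3.5,0,0],[2.5,0,0]], turn=[[0,0,0],[0,0,0],[0,0,0],[0,0,0],[0,0,0],[0,0,0],[0,0,0],[0,0,0],[0,0,0],[0,0,0]])

```text
time_s: 7.48
position: [0.545, 0.011, 0.1582]
tool_rot: [[-0.013, 1.0, -0.0], [1.0, 0.013, 0.001], [0.001, -0.0, -1.0]]
ft_force: [0.6, -0.1, -0.0]
grip_width: 0.011
gripper_force: 40.8
```

```bash
python3 - <<'E'
from h import *
plan([.5699,.155,.13],106.5,6)
print(observe()["grip_width"])
E
```

```text
now 7.4833 [0.545  0.011  0.1582] total [ 0.0249  0.144  -0.0282]
dp [[np.float64(2.39), np.float64(0.45), np.float64(0.47)], [np.float64(2.37), np.float64(0.56), np.float64(0.47)], [np.float64(2.34), np.float64(0.66), np.float64(0.47)], [np.float64(2.31), np.float64(0.77), np.float64(0.47)], [np.float64(2.27), np.float64(0.88), np.float64(0.47)], [np.float64(2.23), np.float64(0.98), np.float64(0.47)]]
turn [-0.     -0.0001 -0.0458]
0.010956499514551559
```

>>> move_arm(jaw=[0.8,0.8,0.8,0.8,0.8,0.8,0.8,0.8], dp=[[2.4,0.45,0],[2.4,0.55,0],[2.35,0.65,0],[2.3,0.75,0.4],[2.25,0.9,0.9],[2.2,1.0,1.5],[0,0,0],[0,0,0]], turn=[[0,0,-0.046],[0,0,-0.046],[0,0,-0.046],[0,0,-0.046],[0,0,-0.046],[0,0,-0.046],[0,0,0],[0,0,0]])

```text
time_s: 8.15
position: [0.5702, 0.153, 0.1293]
tool_rot: [[-0.285, 0.958, -0.002], [0.958, 0.285, -0.0], [0.0, -0.002, -1.0]]
ft_force: [-0.3, 1.3, 0.3]
grip_width: 0.011
gripper_force: 40.8
```

```bash
python3 - <<'E'
from h import *
np.set_printoptions(precision=4,suppress=True)
plan([.5699,.155,.096],106.5,4)
for n,sl in (("side",np.s_[130:220,190:310]),("top",np.s_[150:240,140:260])):
    im,d=cams.get_image(n); cv2.imwrite(f"pics/{n}4.png",im[...,::-1]); np.save(f"{n}4.npy",d)
    globals()[n]=cv2.resize(im[sl][...,::-1],(400,300),interpolation=cv2.INTER_CUBIC)
cv2.imwrite("pics/m4.png",cv2.resize(np.hstack([side,top]),(800,300)))
E
```

```text
now 8.15 [0.5702 0.153  0.1293] total [-0.0003  0.002  -0.0333]
dp [[np.float64(0.05), np.float64(0.01), np.float64(0.83)], [np.float64(0.05), np.float64(0.01), np.float64(0.83)], [np.float64(0.05), np.float64(0.01), np.float64(0.83)], [np.float64(0.05), np.float64(0.01), np.float64(0.83)]]
turn [-0.0005 -0.0001  0.0004]
```

View pics/m4.png

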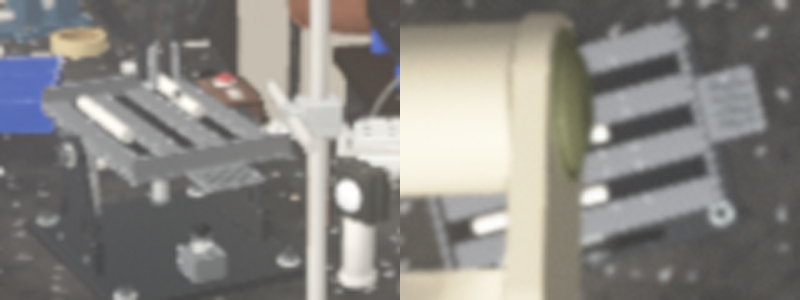

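```bash
python3 - <<'E'
from h import *
np.set_printoptions(precision=4,suppress=True)
im=cv2.cvtColor(cv2.imread("pics/top4.png"),cv2.COLOR_BGR2GRAY); d=np.load("top4.npy")
a=np.radians(-73.5);T=np.array([[np.cos(a),-np.sin(a)],[np.sin(a),np.cos(a)]]);c0=np.array([.5699,.155])
print("TCP tray",(np.array([.5702,.153])-c0)@T)
v,u=np.mgrid[0:384,0:512]; P=unproj("top",u,v,d)
for r in range(182,197):
    print(r,im[r,195:208])
m=np.zeros_like(im,bool); m[182:197,196:206]=True; m&=(im>185)
for y,x in zip(*np.nonzero(m)): print(x,y,P[y,x],(onplane("top",x,y,.161)[:2]-c0)@T)
E
```

```text
TCP tray [ 0.002  -0.0003]
182 [ 87  87 103 132 156 163 166 166 166 167 168 173 176]
183 [ 85  87 103 133 157 166 166 166 167 166 168 175 180]
184 [ 88  86 103 133 158 165 166 166 167 166 166 169 171]
185 [ 87  86 103 131 156 164 166 165 160 156 154 152 144]
186 [ 90  87 105 137 159 167 165 156 142 129 123 118 107]
187 [ 91  91 117 158 188 195 175 139 110  95  88  82  80]
188 [ 92 100 139 195 229 232 206 142  93  75  73  74  70]
189 [ 97 110 165 226 247 248 229 165 101  73  72  70  71]
190 [101 120 180 235 250 250 237 178 109  77  71  71  69]
191 [103 123 180 228 243 241 220 162 104  77  71  74  77]
192 [103 113 149 182 195 187 160 122  90  81  84  94 105]
193 [102 101 109 120 121 114 104  99 103 110 114 129 142]
194 [101  92  93 101 114 120 120 124 136 145 148 153 160]
195 [106 108 113 127 150 163 161 157 159 163 164 165 166]
196 [121 135 145 154 168 179 177 169 165 165 166 168 167]
199 187 [0.5845 0.1233 0.1612] [0.0346 0.005 ]
200 187 [0.5846 0.1209 0.1609] [0.0369 0.0044]
198 188 [0.5648 0.0809 0.4002] [0.0317 0.0033]
199 188 [0.582  0.1229 0.1626] [0.034  0.0027]
200 188 [0.5821 0.1207 0.1618] [0.0363 0.0021]
201 188 [0.582  0.1178 0.1645] [0.0386 0.0014]
198 189 [0.5632 0.081  0.3997] [0.0311 0.001 ]
199 189 [0.5795 0.1225 0.1645] [0.0334 0.0004]
200 189 [0.5796 0.1203 0.1635] [ 0.0357 -0.0002]
201 189 [0.5796 0.1177 0.1648] [ 0.038  -0.0009]
198 190 [0.5772 0.125  0.1632] [ 0.0305 -0.0013]
199 190 [0.5771 0.1224 0.1647] [ 0.0328 -0.0019]
200 190 [0.5771 0.1199 0.1654] [ 0.0351 -0.0026]
201 190 [0.5775 0.1183 0.1609] [ 0.0374 -0.0032]
198 191 [0.5749 0.1253 0.1611] [ 0.0299 -0.0036]
199 191 [0.575  0.1229 0.1611] [ 0.0322 -0.0042]
200 191 [0.575  0.1206 0.1608] [ 0.0345 -0.0049]
201 191 [0.5752 0.1184 0.1596] [ 0.0368 -0.0055]
199 192 [0.5754 0.1315 0.1141] [ 0.0316 -0.0065]
200 192 [0.5756 0.1292 0.1127] [ 0.0339 -0.0072]
```

>>> move_arm(jaw=[0.8,0.8,0.8,0.8,0.8,0.8,0.8], dp=[[0,0.1,0.9],[0,0,0.9],[0,0,0.7],[0,0,0.4],[0,0,0.3],[0,0,0.15],[0,0,0]], turn=[[0,0,0],[0,0,0],[0,0,0],[0,0,0],[0,0,0],[0,0,0],[0,0,0]])

```text
time_s: 8.83
position: [0.5717, 0.1524, 0.0965]
tool_rot: [[-0.284, 0.959, -0.0], [0.959, 0.284, -0.0], [0.0, -0.0, -1.0]]
ft_force: [-0.1, 0.2, 0.2]
grip_width: 0.0112
gripper_force: 40.9
```

>>> move_arm(jaw=[0.8,0.8], dp=[[0,0,0.1],[0,0,0]], turn=[[0,0,0],[0,0,0]])

```text
time_s: 9.0
position: [0.5719, 0.1525, 0.0959]
tool_rot: [[-0.284, 0.959, 0.0], [0.959, 0.284, 0.0], [-0.0, 0.0, -1.0]]
ft_force: [-0.2, 0.5, -0.5]
grip_width: 0.0111
gripper_force: 40.9
```

Release, then rise.

>>> move_arm(jaw=[1.8,2.4,2.4,2.4,2.4,2.4,2.4,2.4,2.4,2.4], dp=[[0,0,0],[0,0,0],[0,0,0],[0,0,-0.3],[0,0,-0.8],[0,0,-1.5],[0,0,-2],[0,0,-2],[0,0,-1],[0,0,0]], turn=[[0,0,0],[0,0,0],[0,0,0],[0,0,0],[0,0,0],[0,0,0],[0,0,0],[0,0,0],[0,0,0],[0,0,0]])

```text
time_s: 9.83
position: [0.5728, 0.1526, 0.1745]
tool_rot: [[-0.284, 0.959, 0.005], [0.959, 0.284, 0.0], [-0.001, 0.005, -1.0]]
ft_force: [0.8, -0.5, 0.5]
grip_width: 0.024
gripper_force: 0.0
```

```bash
cat >> h.py <<'E'
A=np.radians(-73.5);T=np.array([[np.cos(A),-np.sin(A)],[np.sin(A),np.cos(A)]]);c0=np.array([.5699,.155])
def tr(r): return c0+T@np.array([r,0.])
def posts(n):
    "white blobs over the tray, tray-frame extents (level tray)"
    im,d=cams.get_image(n); v,u=np.mgrid[0:384,0:512]; P=unproj(n,u,v,d); Q=(P[...,:2]-c0)@T
    m=((d>0)&(im.min(-1)>185)&(abs(Q[...,0])<.11)&(abs(Q[...,1])<.065)&(P[...,2]>.03)&(P[...,2]<.15)).astype(np.uint8)
    k,l,st,ce=cv2.connectedComponentsWithStats(m)
    for i in range(1,k):
        if st[i,4]>5: q=Q[l==i]; print(n,st[i,4],ce[i].round(),"x",q[:,0].min().round(4),q[:,0].max().round(4),"y",q[:,1].mean().round(4),"z",P[l==i][:,2].min().round(3),P[l==i][:,2].max().round(3))
    return im
E
python3 - <<'E'
from h import *
np.set_printoptions(precision=4,suppress=True)
s=posts("side");t=posts("top")
cv2.imwrite("pics/m5.png",np.hstack([cv2.resize(s[130:220,190:310,::-1],(400,300),interpolation=cv2.INTER_CUBIC),cv2.resize(t[150:240,140:260,::-1],(400,300),interpolation=cv2.INTER_CUBIC)]))
print("tab",tr(.1265),tr(.136)); plan([*tr(.137),.15],106.5,4)
E
```

```text
side 40 [245. 160.] x -0.0687 -0.0042 y 0.0373 z 0.117 0.127
side 80 [221. 165.] x -0.0917 0.0239 y -0.0422 z 0.116 0.127
side 57 [238. 165.] x -0.0385 0.043 y -0.0019 z 0.116 0.127
side 12 [250. 204.] x 0.0772 0.0901 y -0.004 z 0.032 0.038
top 66 [197. 191.] x 0.0042 0.0393 y -0.0001 z 0.113 0.129
top 6 [165. 210.] x -0.0692 -0.0662 y -0.022 z 0.118 0.122
top 53 [196. 209.] x -0.0062 0.0216 y -0.0407 z 0.115 0.131
top 17 [164. 217.] x -0.0818 -0.0693 y -0.0405 z 0.114 0.129
tab [0.6058 0.0337] [0.6085 0.0246]
now 9.9333 [0.5715 0.1525 0.1714] total [ 0.0373 -0.1288 -0.0214]
dp [[np.float64(-3.35), np.float64(-0.02), np.float64(0.53)], [np.float64(-3.35), np.float64(-0.02), np.float64(0.53)], [np.float64(-3.35), np.float64(-0.02), np.float64(0.53)], [np.float64(-3.35), np.float64(-0.02), np.float64(0.53)]]
turn [-0.0001 -0.      0.    ]
```

View pics/m5.png

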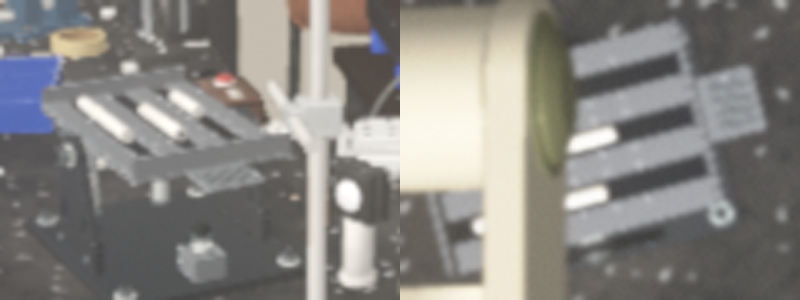

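The middle post lies in its lane (z top 0.127, tray y ≈ 0), so it is seated. Next I shut the fingers and move over the tab.

>>> move_arm(jaw=[0,0,0,0,0,0,0,0], dp=[[-1.5,0,0],[-3,0,0],[-3.3,0,0],[-3,0,0.5],[-2,0,1.5],[-0.5,0,2.2],[0,0,1.3],[0,0,0]], turn=[[0,0,0],[0,0,0],[0,0,0],[0,0,0],[0,0,0],[0,0,0],[0,0,0],[0,0,0]])

```text
time_s: 10.6
position: [0.6075, 0.0246, 0.1123]
tool_rot: [[-0.283, 0.959, -0.008], [0.959, 0.283, 0.001], [0.004, -0.007, -1.0]]
ft_force: [-0.3, -0.1, -0.7]
grip_width: 0.0001
gripper_force: 0.0
```

```bash
python3 - <<'E'
from h import *
np.set_printoptions(precision=4,suppress=True)
s=observe();p=np.array(s["position"]);print(p,(p[:2]-c0)@T,s["ft_force"],s["grip_width"])
a,d=cams.get_image("side"); v,u=np.mgrid[0:384,0:512]; P=unproj("side",u,v,d); Q=(P[...,:2]-c0)@T
cv2.imwrite("pics/m6.png",cv2.resize(a[130:220,200:320,::-1],(800,600),interpolation=cv2.INTER_CUBIC))
m=(d>0)&(abs(Q[...,0]-.137)<.03)&(abs(Q[...,1])<.03)&(P[...,2]>.08)&(P[...,2]<.2)
for c in np.unique(u[m]):
    r=v[m&(u==c)]; print(c,[(x,P[x,c,2].round(3),Q[x,c].round(3).tolist()) for x in (r.min(),r.max())], end=" ")
    z=P[r,c,2]; j=np.argmax(np.abs(np.diff(z))) if len(r)>1 else 0; print("jump",r[j],z[j].round(3),z[j+1].round(3) if len(r)>1 else "")
E
```

```text
[0.6075 0.0246 0.1123] [ 0.1357 -0.001 ] [-0.3003 -0.0721 -0.6692] 0.00013589088274346822
244 [(np.int64(175), np.float64(0.132), [0.108, -0.029]), (np.int64(182), np.float64(0.112), [0.107, -0.029])] jump 180 0.118 0.112
245 [(np.int64(175), np.float64(0.132), [0.11, -0.027]), (np.int64(182), np.float64(0.112), [0.109, -0.027])] jump 175 0.132 0.123
246 [(np.int64(175), np.float64(0.13), [0.107, -0.023]), (np.int64(183), np.float64(0.11), [0.113, -0.026])] jump 175 0.13 0.114
247 [(np.int64(178), np.float64(0.122), [0.109, -0.021]), (np.int64(184), np.float64(0.111), [0.122, -0.027])] jump 178 0.122 0.116
248 [(np.int64(177), np.float64(0.124), [0.107, -0.017]), (np.int64(184), np.float64(0.112), [0.127, -0.027])] jump 177 0.124 0.118
249 [(np.int64(175), np.float64(0.129), [0.107, -0.014]), (np.int64(185), np.float64(0.112), [0.135, -0.027])] jump 176 0.126 0.115
250 [(np.int64(156), np.float64(0.196), [0.148, -0.029]), (np.int64(186), np.float64(0.112), [0.142, -0.028])] jump 161 0.182 0.123
251 [(np.int64(152), np.float64(0.199), [0.129, -0.017]), (np.int64(187), np.float64(0.112
[... 1931 characters left out ...]
85), np.float64(0.11), [0.15, 0.015])] jump 159 0.178 0.113
267 [(np.int64(151), np.float64(0.195), [0.13, 0.029]), (np.int64(184), np.float64(0.112), [0.151, 0.017])] jump 158 0.182 0.113
268 [(np.int64(153), np.float64(0.195), [0.147, 0.022]), (np.int64(184), np.float64(0.112), [0.152, 0.02])] jump 158 0.183 0.113
269 [(np.int64(152), np.float64(0.198), [0.147, 0.025]), (np.int64(158), np.float64(0.182), [0.148, 0.025])] jump 155 0.19 0.185
270 [(np.int64(152), np.float64(0.198), [0.151, 0.027]), (np.int64(158), np.float64(0.181), [0.147, 0.029])] jump 154 0.193 0.181
271 [(np.int64(153), np.float64(0.196), [0.152, 0.029]), (np.int64(153), np.float64(0.196), [0.152, 0.029])] jump 153 0.196
```

View pics/m6.png

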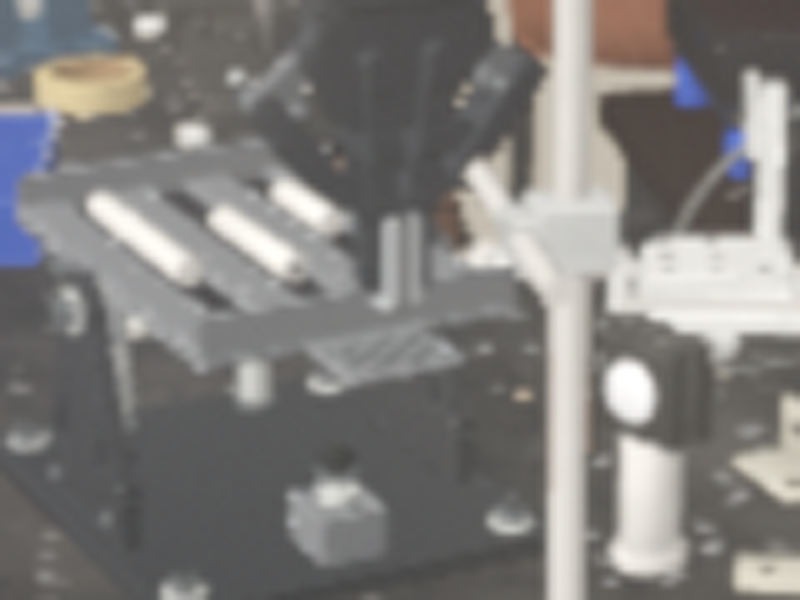

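The shut fingertips (crop 400,300) hang above the middle of the tab, clear of the rod's crossbar. Going down to contact.

>>> move_arm(jaw=[0,0,0,0,0,0], dp=[[-0.2,0,0.7],[0,0,0.6],[0,0,0.3],[0,0,0.3],[0,0,0.2],[0,0,0.1]], turn=[[0,0,0],[0,0,0],[0,0,0],[0,0,0],[0,0,0],[0,0,0]])

```text
time_s: 11.15
position: [0.6101, 0.0232, 0.0946]
tool_rot: [[-0.284, 0.959, 0.0], [0.959, 0.284, 0.0], [0.0, 0.0, -1.0]]
ft_force: [-0.4, -1.0, -0.5]
grip_width: 0.0001
gripper_force: 0.0
```

>>> move_arm(jaw=[0,0,0,0], dp=[[0,0,0.1],[0,0,0.1],[0,0,0.1],[0,0,0]], turn=[[0,0,0],[0,0,0],[0,0,0],[0,0,0]])

```text
time_s: 11.48
position: [0.6101, 0.0231, 0.0916]
tool_rot: [[-0.284, 0.959, -0.0], [0.959, 0.284, 0.0], [0.0, -0.0, -1.0]]
ft_force: [0.1, -0.5, 0.5]
grip_width: 0.0002
gripper_force: 0.0
```

>>> move_arm(jaw=[0,0,0,0,0,0], dp=[[0,0,0.15],[0,0,0.2],[0,0,0.2],[0,0,0.2],[0,0,0.2],[0,0,0.2]], turn=[[0,0,0],[0,0,0],[0,0,0],[0,0,0],[0,0,0],[0,0,0]])

```text
time_s: 11.98
position: [0.6104, 0.0227, 0.0803]
tool_rot: [[-0.284, 0.959, 0.001], [0.959, 0.284, -0.001], [-0.001, 0.001, -1.0]]
ft_force: [0.8, -2.4, 4.0]
grip_width: 0.0001
gripper_force: 2.1
```

>>> move_arm(jaw=[0,0,0,0,0,0,0,0,0,0,0,0], dp=[[0.02,0,0.25],[0.02,0,0.25],[0.02,0,0.25],[0.02,0,0.25],[0.02,0,0.25],[0.04,0,0.25],[0.04,0,0.25],[0.05,0,0.25],[0.05,0,0.25],[0.06,0,0.25],[0.06,0,0.25],[0.06,0,0.2]], turn=[[0,0,0],[0,0,0],[0,0,0],[0,0,0],[0,0,0],[0,0,0],[0,0,0],[0,0,0],[0,0,0],[0,0,0],[0,0,0],[0,0,0]])

```text
time_s: 12.98
position: [0.6087, 0.0275, 0.0504]
tool_rot: [[-0.284, 0.959, -0.0], [0.959, 0.284, 0.0], [0.0, -0.0, -1.0]]
ft_force: [1.3, -3.8, 2.5]
grip_width: 0.0001
gripper_force: 2.0
```

>>> move_arm(jaw=[0,0,0,0,0,0], dp=[[0,0,0.2],[0,0,0.2],[0.03,0,0.15],[0.05,0,0.15],[0.05,0,0.15],[0.05,0,0.1]], turn=[[0,0,0],[0,0,0],[0,0,0],[0,0,0],[0,0,0],[0,0,0]])

```text
time_s: 13.48
position: [0.6081, 0.0295, 0.041]
tool_rot: [[-0.284, 0.959, -0.0], [0.959, 0.284, 0.0], [0.0, -0.0, -1.0]]
ft_force: [-0.3, 1.6, 3.2]
grip_width: 0.0
gripper_force: 1.7
```

```bash
python3 - <<'E'
from h import *
np.set_printoptions(precision=3,suppress=True)
s=observe();print(s["position"],s["ft_force"]);posts("side");posts("top")
E
```

```text
[0.608 0.03  0.041] [-0.268  1.623  3.239]
side 116 [222. 164.] x -0.0642 0.0369 y -0.0421 z 0.109 0.15
side 40 [237. 164.] x -0.0237 0.0163 y -0.0016 z 0.117 0.135
side 6 [248. 204.] x 0.0816 0.0879 y -0.0075 z 0.032 0.038
top 96 [179. 180.] x -0.0393 0.0103 y 0.0388 z 0.117 0.144
top 37 [185. 194.] x -0.0171 0.0024 y 0.0002 z 0.118 0.135
top 86 [177. 214.] x -0.0597 -0.0164 y -0.0412 z 0.125 0.149
```

>>> move_arm(jaw=[0,0,0,0,0,0], dp=[[0.03,0,0.15],[0.05,0,0.12],[0.04,0,0.1],[0.04,0,0.1],[0.04,0,0.1],[0.0,0,0]], turn=[[0,0,0],[0,0,0],[0,0,0],[0,0,0],[0,0,0],[0,0,0]])

```text
time_s: 14.08
position: [0.6076, 0.0311, 0.0352]
tool_rot: [[-0.284, 0.959, -0.0], [0.959, 0.284, -0.0], [0.0, -0.0, -1.0]]
ft_force: [0.4, -0.3, 2.1]
grip_width: -0.0002
gripper_force: 1.0
```

>>> move_arm(jaw=[0,0,0,0], dp=[[0.04,0,0.1],[0.04,0,0.1],[0.04,0,0.1],[0,0,0]], turn=[[0,0,0],[0,0,0],[0,0,0],[0,0,0]])

```text
time_s: 14.42
position: [0.6074, 0.0322, 0.0323]
tool_rot: [[-0.284, 0.959, -0.0], [0.959, 0.284, -0.0], [-0.0, -0.0, -1.0]]
ft_force: [-0.2, -1.5, 2.2]
grip_width: 0.0001
gripper_force: 1.0
```

>>> move_arm(jaw=[0,0,0,0], dp=[[0.03,0,0.1],[0.03,0,0.1],[0.03,0,0.1],[0,0,0]], turn=[[0,0,0],[0,0,0],[0,0,0],[0,0,0]])

```text
time_s: 14.75
position: [0.607, 0.0333, 0.0293]
tool_rot: [[-0.284, 0.959, -0.0], [0.959, 0.284, 0.0], [0.0, -0.0, -1.0]]
ft_force: [-0.9, -0.5, 1.7]
grip_width: 0.0
gripper_force: 1.0
```

>>> move_arm(jaw=[0,0,0,0], dp=[[0.04,0,0.1],[0.04,0,0.1],[0.04,0,0.1],[0,0,0]], turn=[[0,0,0],[0,0,0],[0,0,0],[0,0,0]])

```text
time_s: 15.08
position: [0.6067, 0.0345, 0.0263]
tool_rot: [[-0.284, 0.959, -0.0], [0.959, 0.284, 0.0], [0.0, -0.0, -1.0]]
ft_force: [0.6, 0.0, 2.0]
grip_width: -0.0
gripper_force: 0.9
```

```bash
python3 - <<'E'
from h import *
np.set_printoptions(precision=3,suppress=True)
s=observe();print(s["position"],s["ft_force"]);posts("side");posts("top")
E
```

```text
[0.607 0.034 0.026] [0.629 0.02  2.043]
side 129 [232. 181.] x 0.0015 0.1055 y -0.0417 z 0.076 0.123
side 20 [247. 180.] x 0.0405 0.0712 y 0.0016 z 0.089 0.103
top 11 [210. 190.] x 0.0473 0.0575 y -0.0025 z 0.089 0.105
top 22 [229. 200.] x 0.0791 0.0979 y -0.0394 z 0.063 0.089
top 7 [183. 219.] x -0.0279 -0.0254 y -0.0574 z 0.134 0.139
```

>>> move_arm(jaw=[0,0,0,0], dp=[[0.04,0,0.1],[0.04,0,0.1],[0.04,0,0.1],[0,0,0]], turn=[[0,0,0],[0,0,0],[0,0,0],[0,0,0]])

```text
time_s: 15.52
position: [0.6064, 0.0355, 0.0233]
tool_rot: [[-0.284, 0.959, -0.0], [0.959, 0.284, 0.0], [0.0, -0.0, -1.0]]
ft_force: [1.1, 0.5, 2.3]
grip_width: 0.0002
gripper_force: 0.9
```

>>> move_arm(jaw=[0,0,0], dp=[[0.04,0,0.1],[0.04,0,0.1],[0,0,0]], turn=[[0,0,0],[0,0,0],[0,0,0]])

```text
time_s: 15.77
position: [0.6062, 0.0362, 0.0213]
tool_rot: [[-0.284, 0.959, -0.0], [0.959, 0.284, 0.0], [0.0, -0.0, -1.0]]
ft_force: [-0.0, 1.1, 2.4]
grip_width: -0.0
gripper_force: 0.9
```

>>> move_arm(jaw=[0,0,0], dp=[[0.04,0,0.1],[0.04,0,0.1],[0,0,0]], turn=[[0,0,0],[0,0,0],[0,0,0]])

```text
time_s: 16.02
position: [0.606, 0.037, 0.0194]
tool_rot: [[-0.284, 0.959, 0.0], [0.959, 0.284, 0.0], [0.0, 0.0, -1.0]]
ft_force: [-0.6, 0.6, 2.1]
grip_width: -0.0002
gripper_force: 1.1
```

>>> move_arm(jaw=[0,0,0], dp=[[0.04,0,0.1],[0.04,0,0.05],[0,0,0]], turn=[[0,0,0],[0,0,0],[0,0,0]])

```text
time_s: 16.27
position: [0.6059, 0.0375, 0.0183]
tool_rot: [[-0.284, 0.959, 0.001], [0.959, 0.284, -0.001], [-0.001, 0.0, -1.0]]
ft_force: [-1.3, -0.2, 5.5]
grip_width: -0.0001
gripper_force: 2.7
```

>>> move_arm(jaw=[0,0,0], dp=[[0,0,0.05],[0,0,0],[0,0,0]], turn=[[0,0,0],[0,0,0],[0,0,0]])

```text
time_s: 16.52
position: [0.6059, 0.0376, 0.0181]
tool_rot: [[-0.284, 0.959, 0.001], [0.959, 0.284, -0.0], [-0.001, 0.001, -1.0]]
ft_force: [-1.4, -1.3, 7.3]
grip_width: -0.0
gripper_force: 3.1
```

```bash
python3 - <<'E'
from h import *
np.set_printoptions(precision=3,suppress=True)
s=observe();print(s["position"],s["ft_force"]);a=posts("side");b=posts("top")
cv2.imwrite("pics/m7.png",np.hstack([cv2.resize(a[140:215,200:300,::-1],(400,300),interpolation=cv2.INTER_CUBIC),cv2.resize(b[150:240,140:260,::-1],(400,300),interpolation=cv2.INTER_CUBIC)]))
E
```

```text
[0.606 0.038 0.018] [-1.416 -1.293  7.328]
side 142 [232. 183.] x 0.0064 0.1032 y -0.0414 z 0.067 0.124
side 29 [247. 182.] x 0.0415 0.0783 y -0.0005 z 0.082 0.099
top 7 [209. 190.] x 0.0448 0.0519 y -0.0027 z 0.093 0.101
top 17 [229. 200.] x 0.0809 0.0957 y -0.0393 z 0.069 0.082
```

View pics/m7.png

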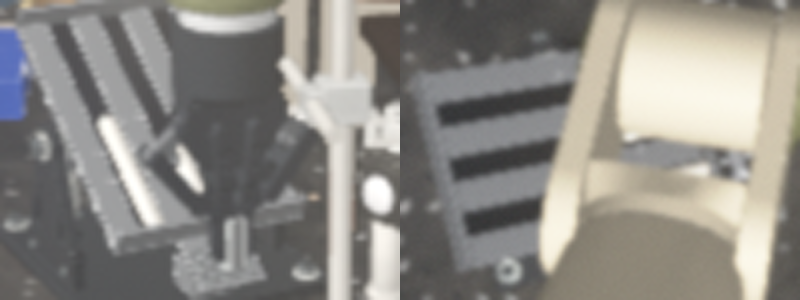

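At about 7 N on the stop, the long and medium posts are seen slid down to the wall; the short one is hidden by the gripper. I'll hold for another second.

>>> move_arm(jaw=[0,0,0,0,0,0,0,0,0,0,0,0], dp=[[0,0,0],[0,0,0],[0,0,0],[0,0,0],[0,0,0],[0,0,0],[0,0,0],[0,0,0],[0,0,0],[0,0,0],[0,0,0],[0,0,0]], turn=[[0,0,0],[0,0,0],[0,0,0],[0,0,0],[0,0,0],[0,0,0],[0,0,0],[0,0,0],[0,0,0],[0,0,0],[0,0,0],[0,0,0]])

```text
time_s: 17.62
position: [0.6059, 0.0376, 0.0182]
tool_rot: [[-0.284, 0.959, 0.001], [0.959, 0.284, -0.0], [-0.001, 0.001, -1.0]]
ft_force: [-1.4, -0.1, 7.5]
grip_width: 0.0001
gripper_force: 3.1
```

```bash
python3 - <<'E'
from h import *
np.set_printoptions(precision=4,suppress=True)
th=np.arcsin((.073)/.124); print(th)
# tilted tray frame of visible white points per lane, both cameras
best=None
for n in("side","top"):
    im,d=cams.get_image(n); v,u=np.mgrid[0:384,0:512]; P=unproj(n,u,v,d); Q=(P[...,:2]-c0)@T; Z=P[...,2]-.105
    for th in (.58,.61):
        X=Q[...,0]*np.cos(th)-Z*np.sin(th); H=Q[...,0]*np.sin(th)+Z*np.cos(th)
        m=(d>0)&(im.min(-1)>150)&(abs(Q[...,1])<.065)&(abs(X)<.12)&(H>.012)&(H<.03)
        for y in(-.04,0,.04):
            k=m&(abs(Q[...,1]-y)<.009)
            if k.sum()>3: print(n,th,y,k.sum(),"X",X[k].min(),X[k].max(),"H",np.median(H[k]))
E
```

```text
0.6294616579648593
side 0.58 -0.04 167 X -0.09995546062229065 0.10382000584258591 H 0.020340277975409528
side 0.58 0 45 X -0.09812839304779533 0.07702816405342491 H 0.01990445817708368
side 0.61 -0.04 164 X -0.10070267292989299 0.10107819616184649 H 0.021942211556088304
side 0.61 0 40 X -0.09893470784712052 0.07633219945414327 H 0.021824814098598933
top 0.58 -0.04 33 X 0.07387858719215663 0.10309223552746061 H 0.023832997803482855
top 0.58 0 8 X 0.039402280267049776 0.05068974256569069 H 0.021693943422796756
top 0.61 -0.04 32 X 0.07316494002284658 0.10235599059783466 H 0.02635060027042373
top 0.61 0 9 X 0.038683154732741004 0.05020101059810888 H 0.02278519326473508
```

Long post at the wall, medium consistent with it. Easing back up along the same arc.

>>> move_arm(jaw=[0,0,0,0,0,0,0,0,0,0,0,0], dp=[[0,0,-0.05],[-0.02,0,-0.1],[-0.04,0,-0.1],[-0.05,0,-0.12],[-0.05,0,-0.15],[-0.05,0,-0.15],[-0.05,0,-0.15],[-0.05,0,-0.15],[-0.05,0,-0.15],[-0.05,0,-0.15],[-0.05,0,-0.15],[-0.05,0,-0.15]], turn=[[0,0,0],[0,0,0],[0,0,0],[0,0,0],[0,0,0],[0,0,0],[0,0,0],[0,0,0],[0,0,0],[0,0,0],[0,0,0],[0,0,0]])

```text
time_s: 18.72
position: [0.6072, 0.0328, 0.0334]
tool_rot: [[-0.284, 0.959, -0.0], [0.959, 0.284, -0.0], [-0.0, -0.0, -1.0]]
ft_force: [0.3, -2.5, 1.4]
grip_width: -0.0002
gripper_force: 1.1
```

>>> move_arm(jaw=[0,0,0,0,0,0,0,0,0,0,0,0], dp=[[-0.06,0,-0.15],[-0.05,0,-0.15],[-0.05,0,-0.15],[-0.05,0,-0.15],[-0.05,0,-0.15],[-0.05,0,-0.15],[-0.04,0,-0.15],[-0.04,0,-0.15],[-0.04,0,-0.15],[-0.04,0,-0.15],[-0.03,0,-0.15],[-0.03,0,-0.15]], turn=[[0,0,0],[0,0,0],[0,0,0],[0,0,0],[0,0,0],[0,0,0],[0,0,0],[0,0,0],[0,0,0],[0,0,0],[0,0,0],[0,0,0]])

```text
time_s: 19.72
position: [0.6087, 0.0277, 0.0514]
tool_rot: [[-0.284, 0.959, 0.0], [0.959, 0.284, 0.0], [0.0, 0.0, -1.0]]
ft_force: [-0.9, -2.8, 1.2]
grip_width: 0.0
gripper_force: 1.2
```

>>> move_arm(jaw=[0,0,0,0,0,0,0,0,0,0,0,0], dp=[[-0.04,0,-0.15],[-0.03,0,-0.15],[-0.03,0,-0.15],[-0.03,0,-0.15],[-0.02,0,-0.15],[-0.02,0,-0.15],[-0.02,0,-0.15],[-0.02,0,-0.15],[-0.01,0,-0.15],[-0.01,0,-0.15],[0,0,-0.15],[0,0,-0.15]], turn=[[0,0,0],[0,0,0],[0,0,0],[0,0,0],[0,0,0],[0,0,0],[0,0,0],[0,0,0],[0,0,0],[0,0,0],[0,0,0],[0,0,0]])

```text
time_s: 20.72
position: [0.6094, 0.0255, 0.0694]
tool_rot: [[-0.284, 0.959, 0.0], [0.959, 0.284, 0.0], [-0.0, 0.0, -1.0]]
ft_force: [0.5, -1.9, 2.2]
grip_width: -0.0
gripper_force: 1.3
```

```bash
python3 - <<'E'
from h import *
np.set_printoptions(precision=3,suppress=True)
s=observe();print(s["position"],s["ft_force"],s["gripper_force"]);a=posts("side");b=posts("top")
E
```

```text
[0.609 0.026 0.069] [ 0.492 -1.905  2.186] 1.3128347368910909
side 91 [231. 175.] x -0.0082 0.1074 y -0.042 z 0.108 0.126
side 39 [246. 175.] x 0.033 0.0953 y -0.0045 z 0.108 0.121
side 12 [250. 204.] x 0.0746 0.0901 y -0.0042 z 0.033 0.039
top 38 [214. 188.] x 0.0523 0.0781 y -0.0012 z 0.105 0.121
top 59 [227. 200.] x 0.0647 0.1024 y -0.0391 z 0.102 0.12
top 8 [182. 220.] x -0.0361 -0.0309 y -0.0593 z 0.123 0.128
```

>>> move_arm(jaw=[0,0,0,0,0,0,0,0,0,0,0,0], dp=[[0,0,-0.15],[0,0,-0.15],[0,0,-0.15],[0,0,-0.15],[0,0,-0.15],[0,0,-0.15],[0,0,-0.15],[0,0,-0.12],[0,0,-0.1],[0,0,-0.1],[0,0,-0.1],[0,0,-0.1]], turn=[[0,0,0],[0,0,0],[0,0,0],[0,0,0],[0,0,0],[0,0,0],[0,0,0],[0,0,0],[0,0,0],[0,0,0],[0,0,0],[0,0,0]])

```text
time_s: 21.82
position: [0.6094, 0.0256, 0.085]
tool_rot: [[-0.284, 0.959, -0.0], [0.959, 0.284, 0.0], [0.0, 0.0, -1.0]]
ft_force: [0.3, -2.0, 2.9]
grip_width: -0.0003
gripper_force: 1.3
```

>>> move_arm(jaw=[0,0,0,0,0,0,0,0,0,0,0,0], dp=[[0,0,-0.07],[0,0,-0.07],[0,0,-0.07],[0,0,-0.07],[0,0,-0.07],[0,0,-0.07],[0,0,-0.07],[0,0,-0.07],[0,0,-0.07],[0,0,-0.07],[0,0,-0.07],[0,0,-0.1]], turn=[[0,0,0],[0,0,0],[0,0,0],[0,0,0],[0,0,0],[0,0,0],[0,0,0],[0,0,0],[0,0,0],[0,0,0],[0,0,0],[0,0,0]])

```text
time_s: 22.82
position: [0.6093, 0.0255, 0.0936]
tool_rot: [[-0.284, 0.959, -0.0], [0.959, 0.284, 0.0], [0.0, -0.0, -1.0]]
ft_force: [-0.1, -0.6, -0.9]
grip_width: 0.0003
gripper_force: 0.0
```

Free of the tab with the tray level. I'll lift and retreat away from the tray along the rod-free side, so that the posts can be seen.

>>> move_arm(jaw=[0,0,0,0,0,0,0,0,0,0,0,0], dp=[[0,0,-0.5],[0,0,-1.5],[0,0,-2.5],[0,0,-3],[0,-1.5,-2],[0,-3,0],[0,-4,0],[0,-4,0],[0,-4,0],[0,-4,0],[0,-2.5,0],[0,0,0]], turn=[[0,0,0],[0,0,0],[0,0,0],[0,0,0],[0,0,0],[0,0,0],[0,0,0],[0,0,0],[0,0,0],[0,0,0],[0,0,0],[0,0,0]])

```text
time_s: 23.82
position: [0.3852, -0.04, 0.1892]
tool_rot: [[-0.282, 0.959, -0.001], [0.959, 0.282, -0.0], [-0.0, -0.001, -1.0]]
ft_force: [0.9, -0.3, 0.1]
grip_width: 0.0001
gripper_force: 0.0
```

```bash
python3 - <<'E'
from h import *
np.set_printoptions(precision=3,suppress=True)
s=observe();print(s["position"],s["ft_force"],s["time_s"]);a=posts("side");b=posts("top")
cv2.imwrite("pics/m8.png",np.hstack([cv2.resize(a[130:220,190:310,::-1],(400,300),interpolation=cv2.INTER_CUBIC),cv2.resize(b[150:240,140:260,::-1],(400,300),interpolation=cv2.INTER_CUBIC)]))
E
```

```text
[ 0.385 -0.04   0.189] [ 0.888 -0.338  0.076] 23.8167
side 69 [230. 172.] x -0.0257 0.1052 y -0.0418 z 0.117 0.131
side 48 [245. 170.] x 0.0128 0.1059 y -0.0019 z 0.116 0.132
side 27 [259. 169.] x 0.0328 0.0902 y 0.0373 z 0.118 0.127
side 12 [250. 204.] x 0.0753 0.0915 y -0.0041 z 0.032 0.037
top 102 [214. 171.] x 0.0485 0.1021 y 0.0382 z 0.113 0.132
top 155 [213. 187.] x 0.0225 0.1023 y 0.0002 z 0.112 0.133
top 203 [213. 204.] x -0.0014 0.1017 y -0.0401 z 0.112 0.134
```

View pics/m8.png

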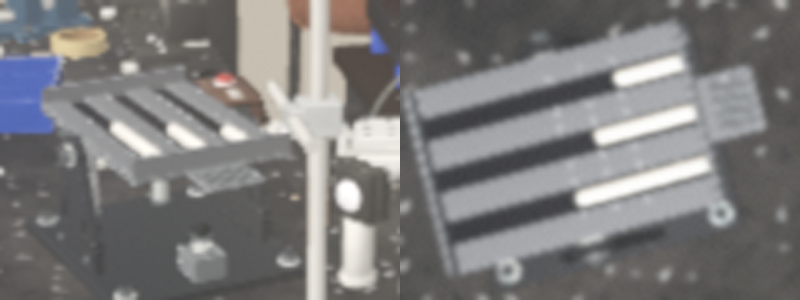

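All three posts lie against the tab-side end wall (right ends near crop 685,65; 697,112; 710,163) and the tray is level.

```bash
python3 -c "
from rig import ticket
print(ticket.close_job())"
```

```text
the job is handed in; nothing more can be done
None
```

The medium post is in the middle lane, and all three posts now rest against the tab-side end wall with the tray back at level. The tray was pressed onto its stop at about 7.5 N and eased back under the finger, and I handed the job in at about 24 s.

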